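Put the scraper and the small tin away in the foam tray

TASK

Put the paint scraper with the wooden handle and the small oblong tin with the purple lid away in the black foam tray. Lay each one flat and right side up in the cut-out of its own shape, the scraper's blade in the wide end, fully down on the yellow floor, and let go.

Things in the scene. Friction and masses are not known exactly. Their poses are not given: they have to be found in the camera images.
- scraper_mid (a point): Paint scraper lying flat, 146 mm long, 90 g: wooden handle with brass ferrule, flared steel blade. This point: its middle and balance, 11 mm above its underside; x along it towards the blade, z up. Handle and ferrule: x = -73 to +24 mm, 22 mm wide and high (ferrule 20). Blade: on to x = +73 mm, 56 mm wide, 3 mm thick, level with the underside. Grip it here, across the 22 mm width.
- tin_mid (a point): Small closed metal tin with rounded ends and a purple top, 36 x 64 x 17 mm, lying flat, 24 g; its lid is fixed shut. This point is its centre, 8.5 mm above its underside; y runs along its 64 mm length, x across its 36 mm width, z up. Grip it across the 36 mm.
- scraper_pocket (a point): Larger cut-out of a fixed black foam tray (190 x 188 mm, 18 high; yellow cut-out floors). This point: its middle, on its floor, 6 mm above the table, 12 below the tray's top; x along it to its wide end. 166 mm long; 40 wide at x < 25 mm (handle), 80 wide at x > 25 (blade). A black 50 mm wide finger trough, as deep, crosses the whole tray along y at x = -25 to 25, open at both sides.
- tin_pocket (a point): Smaller, oblong cut-out of the same tray, 95 mm to the -y side of the scraper's. This point is its middle, on its yellow floor, 6 mm above the table; axes as the scraper's cut-out. 86 mm long along x, 56 mm wide along y, 12 mm deep; the finger trough crosses its middle 50 mm. The tin's length goes along x, either way round.
Things that resemble listed ones, but are neither listed nor needed, are in the scene too. What is shaped like the part that bears tin_mid but green is not meant.

How it is judged (in metres and radians):
At the end, for the whole second after the job is handed in: Scraper and tin each lie released and flat (tilt under 3.4 deg) on the floor of their own cut-out, centre within 15 mm of its middle along and across and at most 3 mm too high; scraper within 14 deg of the cut-out's line, blade in the wide end; tin within 22 deg, either way round (x of scraper_mid in the frame of scraper_pocket between -0.015 and 0.015 m and y of scraper_mid in the frame of scraper_pocket between -0.015 and 0.015 m and z of scraper_mid in the frame of scraper_pocket below 0.014 m and angle between each of scraper_mid, tin_mid's own z axis and vertical below 0.06 rad and angle between the x axis of scraper_mid and the x axis of scraper_pocket, either way round below 0.25 rad and x of tin_mid in the frame of tin_pocket between -0.015 and 0.015 m and y of tin_mid in the frame of tin_pocket between -0.015 and 0.015 m and z of tin_mid in the frame of tin_pocket below 0.0115 m and angle between the y axis of tin_mid and the x axis of tin_pocket, either way round below 0.4 rad); the robot touches nothing.
It also fails if it takes over 54 s, if anything falls off the work surface, if the arm or the gripper's body presses on something with over 40 N, if the wrist force passes 120 N, or if a joint passes its speed limit or range.

ROBOT

A 7-joint arm with a two-finger parallel gripper is mounted at the origin on a cart in front of the work surface, level with it; the furniture and walls round the work are solid. World frame = base frame: x ahead of the robot, y to its left, z up, the work surface at z = 0. Lengths are in m, angles in degrees, forces in N, time in s.
With the tool pointing down it reaches from about 0.425 to 0.875 m from the base axis. Payload 4.7 kg.
Tool frame: the origin (TCP) lies midway between the tips of the shut fingers; the grasp point (between the pads) lies 19 mm behind it; z points along the fingers, y is the line along which they close (so a half turn about z gives the same grasp; the last joint's range is limited). The gripper opens to 87 mm and grips with 3 to 60 N. Pads are 19 mm wide; open, the fingers measure 117 mm over their backs; the gripper's body (75 mm by 190 mm) begins 51 mm behind the grasp point.
Start: joints at [73.459, 18.392, -4.016, 83.108, 1.295, 78.541, -3.26], TCP at [0.194, -0.62, 0.201] pointing down, gripper open.
Joint ranges: [-163.93, 163.93], [-17.29, 119.83], [-79.2, 71.16], [3.27, 140.29], [-89.18, 269.18], [5.43, 117.66], [-154.24, 154.24]. Speed limits (degrees/s): [147.25, 147.25, 180, 180, 180, 180, 180].

INTERFACE

Orientations are given as [roll, pitch, yaw] about the fixed x, y, z axes, in that order (R = Rz(yaw) Ry(pitch) Rx(roll)).
In Python, from cell import env, viewer, boxes_of, masks_of gives the robot as it stands. The module is installed in compiled form; this text tells all that it offers.
- The arm moves only by the tool apply_moves, never from a script. Its argument "moves" is a list of rows, each a list of 7 numbers: the shift along the tool's x, y, z scaled (see below), then the turn, a rotation vector about the tool's x, y, z scaled (see below), then the opening, from 0 (shut) to 1 (fully open). A call has 1 to 20 rows; each row is the pose to reach, as a shift and turn from the pose commanded when the call began, along the tool's axes at that moment; what a row does not reach only later rows make up. The controller multiplies each number of a shift by 0.2 m and each number of a turn by 1.5 rad. A row lasts 1/10 s, in which the tool goes at most 50 mm and 8.59 degrees, less where a joint would pass 70% of its speed; a pose out of reach is approached as far as the arm can. A call with a number of a shift or a turn outside -1 to 1 is refused whole. A call with a gripper value outside its range is refused whole. The fingers move at their own pace and stop on an object; "grip_force" is the grip in N (left out, the last holds). Time passes only in rows, so rows that repeat a pose let the fingers close. It gives the time, the measured TCP pose, the force, the opening and the grip force at its end, in the units of the state.
- env.get_obs(): the state, without advancing time (a new reading comes with each control period).
- viewer.read_camera(name): name is "side" or "top"; returns the picture (384x512x3 uint8, red, green, blue); there is no depth.
- viewer.get_calibration(name): a dict with "fov_y" (degrees; the focal length in pixels is half the picture's height over the tangent of half this angle, whatever the lens; pixels are square), "cx", "cy" (the principal point, pixels), "position" and "orientation" of the camera in the world. Camera axes: x right, y up, looking along -z (the intrinsics and any distortion apply to the point x, -y, -z); pixel columns grow to the right and rows downward; lengths in m; the calibration is good to about 2 mm. A picture is of the moment at which its call begins. get_calibration takes no time and is no camera call.
- env.sign_off(): hands the job in; it is judged then, once.
Trained networks look in the newest picture that a camera, given by its name, has taken for a name from the list of things; names that differ only in an ending like _2 or _b are one class to them, and where a whole thing is asked for, a point or a joint stands for the part that bears it (a point fixed in the world has none). Each returns a list of dicts, best first, with "conf" (0 to 1); they miss things now and then, are a little off and sometimes report something else, mostly with a low value. They report only what shows in the picture. A call takes as long as a camera call. They do not tell look-alikes from the thing itself.
- boxes_of(camera, target): "location" ([column, row] in pixels, amid what is visible of it).
- masks_of(camera, target): "pixels" (384x512 bool, what is visible of it) and "location" ([column, row] in pixels, amid what is visible of it).
The state is a dict: "time_s": time; "qpos": joint angles; "joint_velocities": joint speeds; "effort": joint torques, N m; "tool_pos": TCP position; "tool_rot": TCP orientation; "force": force on the tool from outside, world axes, zero at the start; "wrist_torque": the same for the moment, N m; "grip_width": finger opening in m; "grasp_force": force on a finger pad.
Only numpy, scipy, OpenCV 4.12 (cv2) and the standard library are available. Lean on these libraries where they do the work, as an engineer would, in place of code of your own. Each camera call takes 0.05 s, during which the arm holds its last target. There are 200 camera calls.

## Working session

There is one attempt and no reset: what is moved stays moved. The work goes in short steps, Python scripts to look and compute and a tool call to move; the robot and the scene stay as the last step left them, time stands still between calls to the robot, and variables do not carry over. Pictures are saved under pics/ and viewed, at most 10 in all, crops included, and the job is handed in when it is done.

Besides the shell and the picture viewer there is one more tool, called in YAML: its name, and indented under it one key for each argument. apply_moves: Moves the arm, as the interface text tells. Shifts and turns lie within -1 to 1; 1 stands for 0.2 m of shift or 1.5 rad of turn. Its arguments: {"type":"object","properties":{"moves":{"type":"array","items":{"type":"array","items":{"type":"number","minimum":-1,"maximum":1}}},"grip_force":{"type":"number"}},"required":["moves"]}

```bash
mkdir -p pics; cat > h.py <<'E'
import numpy as np, cv2
from cell import env, viewer, boxes_of, masks_of
from scipy.spatial.transform import Rotation as R
E
python3 - <<'E'
from h import *
ims=[]
for c in("top","side"):
    im=viewer.read_camera(c); cv2.imwrite(f"pics/{c}0.png",im[...,::-1]); print(c,viewer.get_calibration(c))
    for t in("scraper_mid","tin_mid","scraper_pocket","tin_pocket"):
        try: print(t,[(np.round(d["location"],1),round(d["conf"],2),int(d["pixels"].sum())) for d in masks_of(c,t)])
        except Exception as e: print(t,e)
print(env.get_obs())
E
```

```text
top {'fov_y': 52.844399153269336, 'cx': 258.33922310212336, 'cy': 196.23958472399556, 'position': array([ 0.3709863 , -0.01321954,  1.08652096]), 'orientation': array([ 9.02898194e+00, -1.88751572e-03, -8.96060420e+01])}
scraper_mid [(array([283.6, 187.3]), 0.82, 647)]
tin_mid [(array([338.8, 204.4]), 0.8, 220), (array([364.1, 173.4]), 0.79, 294)]
scraper_pocket [(array([182.6, 198.2]), 0.63, 4541)]
tin_pocket [(array([182.5, 196.8]), 0.91, 4522)]
side {'fov_y': 45.43724601443497, 'cx': 256.6562299771012, 'cy': 185.06086450784645, 'position': array([0.28122768, 1.15888975, 0.49191828]), 'orientation': array([ 6.93220076e+01,  1.45758903e-01, -1.67075744e+02])}
scraper_mid [(array([263.4, 189. ]), 0.97, 345)]
tin_mid [(array([260.3, 160.7]), 0.63, 93), (array([278.4, 172.3]), 0.5, 148)]
scraper_pocket [(array([236.2, 229.2]), 0.74, 3370)]
tin_pocket [(array([238.2, 231.1]), 0.89, 3259)]
{'time_s': 0.5, 'qpos': array([73.45887578, 18.39336527, -4.01655219, 83.11241632,  1.29491353,
       78.54023295, -3.26162712]), 'joint_velocities': array([-0.01389836, -0.08892542,  0.08588597, -0.02199788, -0.00287496,
        0.00867618,  0.09075188]), 'effort': array([-1.17486984e-04, -4.90605891e+01, -4.02333140e-01, -3.12462866e+01,
       -6.36841427e-02,  3.46936786e-02,  6.79307891e-05]), 'tool_pos': array([ 0.19379484, -0.6204213 ,  0.20072754]), 'tool_rot': array([-1.79999122e+02,  2.69934453e-03,  1.73488129e+01]), 'force': array([-0.34753975, -0.5722432 , -0.09435421]), 'wrist_torque': array([-0.02347402,  0.04262891, -0.02388238]), 'grasp_force': 0.0, 'grip_width': 0.08706577384516787}
```

View pics/top0.png

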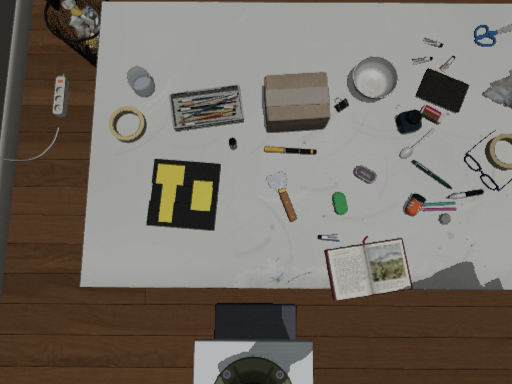

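View pics/side0.png

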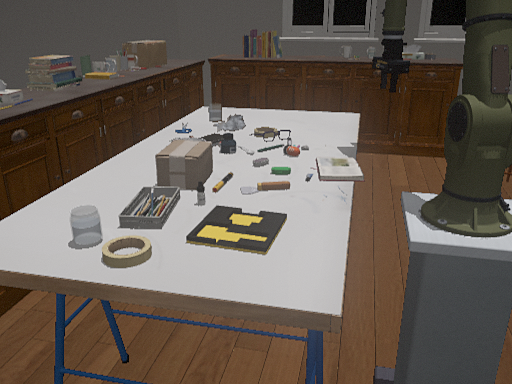

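The top view shows the tray at (184,195), with the T-shaped cut-out to the left and its wide end up, and the oblong one at (202,195). The scraper is at (284,197), blade up-left.

Tin candidates are greyish-purple at (364,174) and green at (340,203), and the green one is excluded. For the scraper, the pen at (290,151) and the brush tray are the only similar things. Next is one close crop to check.

```bash
cat >> h.py <<'E'
def ray(c,uv):
    k=viewer.get_calibration(c); f=192/np.tan(np.radians(k["fov_y"]/2))
    uv=np.atleast_2d(uv).astype(float)
    d=np.c_[(uv[:,0]-k["cx"])/f,-(uv[:,1]-k["cy"])/f,-np.ones(len(uv))]
    return k["position"],R.from_euler("xyz",k["orientation"],degrees=True).apply(d)
def onz(c,uv,z):
    p,d=ray(c,uv); return (p+d*((z-p[2])/d[:,2])[:,None])[:,:2]
def axis(c,mask,z):
    v,u=np.nonzero(mask); P=onz(c,np.c_[u,v],z); (ce,(w,h),a)=cv2.minAreaRect((P*1000).astype(np.float32))
    m=P.mean(0); U,S,V=np.linalg.svd(P-m,full_matrices=False); t=np.degrees(np.arctan2(V[0,1],V[0,0]))
    return m.round(4),round(t,1),np.array(ce).round(1),np.round((w,h),0),round(a,1),((P-m)@V[0]).min().round(3),((P-m)@V[0]).max().round(3)
E
python3 - <<'E'
from h import *
im=viewer.read_camera("top")
a=cv2.resize(im[140:260,140:260],(480,480),interpolation=cv2.INTER_CUBIC)
b=cv2.resize(im[150:225,265:390],(800-490,186),interpolation=cv2.INTER_CUBIC)
s=viewer.read_camera("side"); d=cv2.resize(s[145:200,230:310],(310,213),interpolation=cv2.INTER_CUBIC)
o=np.zeros((480,800,3),np.uint8); o[:,:480]=a; o[:186,490:]=b; o[200:413,490:]=d
cv2.imwrite("pics/crop.png",o[...,::-1])
for c in("top","side"):
    for t,z in(("scraper_mid",.008),("tin_mid",.012)):
        for m in masks_of(c,t): print(c,t,*axis(c,m["pixels"],z), im[m["pixels"]].mean(0).round() if c=="top" else s[m["pixels"]].mean(0).round())
    i=im if c=="top" else s
    hs=cv2.cvtColor(i,cv2.COLOR_RGB2HSV); y=cv2.inRange(hs,(24,150,120),(34,255,255))
    n,l,st,ce=cv2.connectedComponentsWithStats(y)
    for k in range(1,n):
        if st[k,4]>100: print(c,"yel",st[k],axis(c,l==k,.006))
    m=masks_of(c,"tin_pocket")[0]["pixels"]; print(c,"tray",axis(c,m,.018))
E
```

```text
top scraper_mid [ 0.5515 -0.0799] -158.1 [538.8 -82.5] [144.  54.] 19.2 -0.06 0.085 [134. 119. 108.]
top tin_mid [ 0.6067 -0.3147] -122.6 [ 606.8 -314.8] [62. 38.] 59.6 -0.031 0.031 [90. 84. 87.]
top tin_mid [ 0.521  -0.2417] -166.6 [ 521.6 -240.9] [63. 39.] 16.8 -0.032 0.031 [ 64. 120.  75.]
top tin_mid [0.5452 0.198 ] 152.7 [546.7 198. ] [194. 192.] 85.8 -0.124 0.123 [82. 78. 43.]
top yel [ 156  164   29   58 1007] (array([0.5661, 0.2433]), np.float64(175.7), array([551.4, 244.6]), array([ 77., 163.]), 85.5, np.float64(-0.067), np.float64(0.096))
top yel [193 181  19  18 142] (array([0.5673, 0.1575]), np.float64(143.3), array([568.2, 159.1]), array([38., 64.]), 44.3, np.float64(-0.029), np.float64(0.034))
top tray (array([0.5445, 0.1968]), np.float64(-170.6), array([545.8, 196.9]), array([191., 195.]), 85.7, np.float64(-0.115), np.float64(0.112))
side scraper_mid [ 0.5405 -0.0802] 36.5 [543.1 -83.6] [154.  79.] 31.8 -0.078 0.078 [134. 120. 110.]
side tin_mid [ 0.5223 -0.2297] 97.9 [ 522.2 -232.8] [62. 81.] 11.2 -0.044 0.039 [ 86. 120.  92.]
side tin_mid [ 0.6032 -0.302 ] 91.4 [ 605.4 -307.6] [ 51. 102.] 11.6 -0.058 0.048 [120. 116. 117.]
side tray (array([0.5418, 0.2306]), np.float64(93.9), array([544.3, 219.3]), array([223., 198.]), 86.7, np.float64(-0.13), np.float64(0.105))
```

View pics/crop.png

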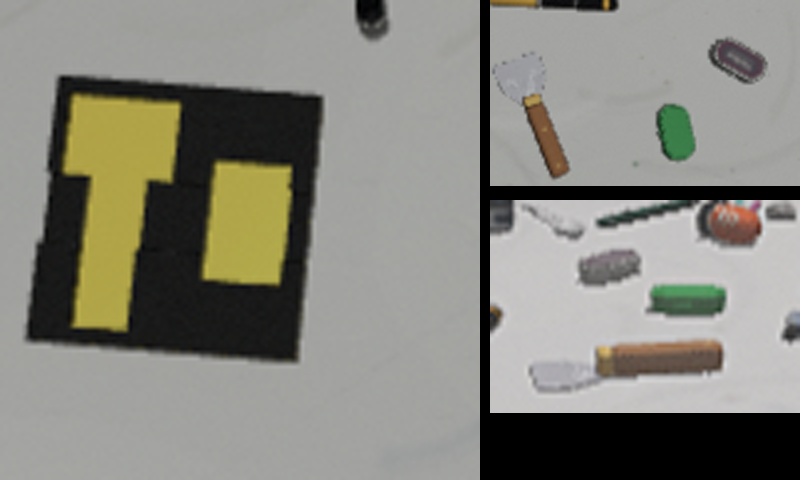

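```bash
cat >> h.py <<'E'
def plan(*wps, start=None):
    "wps: (x,y,z,yaw[,same]); prints the scaled row of each; new call base at each wp unless 'same'"
    if start is None:
        o=env.get_obs(); start=(*o["tool_pos"],o["tool_rot"][2])
    b=start
    for w in wps:
        t=R.from_euler("xyz",[180,0,b[3]],degrees=True); r=R.from_euler("xyz",[180,0,w[3]],degrees=True)
        s=t.inv().apply(np.array(w[:3])-b[:3])/.2; v=(t.inv()*r).as_rotvec()/1.5
        print(w,s.round(3),v.round(3), "same base" if len(w)>4 else "")
        if len(w)==4: b=w
E
python3 - <<'E'
from h import *
plan((.35,-.5,.2,30),(.48,-.4,.15,45),(.607,-.315,.1,58.5),(.607,-.315,.004,58.5))
E
```

```text
(0.35, -0.5, 0.2, 30) [ 0.925 -0.342  0.004] [-0.     0.    -0.147] 
(0.48, -0.4, 0.15, 45) [ 0.813 -0.108  0.25 ] [ 0.     0.    -0.175] 
(0.607, -0.315, 0.1, 58.5) [0.75  0.148 0.25 ] [ 0.     0.    -0.157] 
(0.607, -0.315, 0.004, 58.5) [-0.   -0.    0.48] [0. 0. 0.]
```

apply_moves:
  moves:
    - [0.92,-0.34,0,0,0,-0.147,1]
    - [0.92,-0.34,0,0,0,-0.147,1]
    - [0.92,-0.34,0,0,0,-0.147,1]
    - [0.92,-0.34,0,0,0,-0.147,1]
    - [0.92,-0.34,0,0,0,-0.147,1]

```text
time_s: 1.4
tool_pos: [0.3575, -0.4941, 0.2013]
tool_rot: [180.0, -0.3, 30.7]
force: [0.9, 0.4, 0.7]
grip_width: 0.087
grasp_force: 0.0
```

apply_moves:
  moves:
    - [0.81,-0.11,0.25,0,0,-0.175,1]
    - [0.81,-0.11,0.25,0,0,-0.175,1]
    - [0.81,-0.11,0.25,0,0,-0.175,1]
    - [0.81,-0.11,0.25,0,0,-0.175,1]
    - [0.81,-0.11,0.25,0,0,-0.175,1]

```text
time_s: 1.9
tool_pos: [0.4816, -0.396, 0.1495]
tool_rot: [-179.9, -0.1, 45.5]
force: [0.2, 0.7, 0.9]
grip_width: 0.087
grasp_force: 0.0
```

apply_moves:
  moves:
    - [0.75,0.15,0.25,0,0,-0.157,1]
    - [0.75,0.15,0.25,0,0,-0.157,1]
    - [0.75,0.15,0.25,0,0,-0.157,1]
    - [0.75,0.15,0.25,0,0,-0.157,1]
    - [0.75,0.15,0.25,0,0,-0.157,1]

```text
time_s: 2.4
tool_pos: [0.6063, -0.3144, 0.0998]
tool_rot: [-179.9, -0.0, 58.7]
force: [-0.3, -0.0, -0.2]
grip_width: 0.0874
grasp_force: 0.0
```

```bash
python3 - <<'E'
from h import *
im=viewer.read_camera("top"); s=viewer.read_camera("side")
o=np.zeros((600,700,3),np.uint8)
o[:300]=cv2.resize(im[125:225,300:533],(700,300),interpolation=cv2.INTER_CUBIC)
o[300:]=cv2.resize(s[110:210,200:433],(700,300),interpolation=cv2.INTER_CUBIC)
cv2.imwrite("pics/tin1.png",o[...,::-1])
plan((.607,-.315,.004,58.5))
for c in("top","side"):
  for m in masks_of(c,"tin_mid"): print(c,m["conf"],*axis(c,m["pixels"],.012))
E
```

```text
(0.607, -0.315, 0.004, 58.5) [0.023 0.002 0.486] [-0.     0.    -0.002] 
top 0.8 [ 0.5219 -0.2411] -168.3 [ 522.1 -241.2] [61. 36.] 12.6 -0.031 0.03
side 0.63 [ 0.6042 -0.2987] 90.0 [ 605.7 -300.9] [41. 67.] 11.8 -0.039 0.034
side 0.62 [0.5444 0.2172] 88.7 [545.4 204.8] [224. 202.] 86.7 -0.123 0.102
side 0.46 [ 0.5239 -0.2323] 89.5 [ 523.7 -232.6] [59. 82.] 11.2 -0.044 0.044
```

View pics/tin1.png

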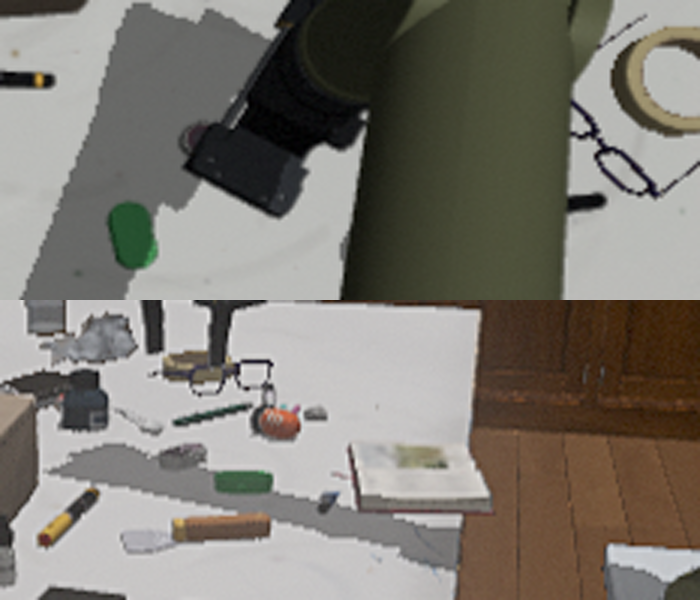

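The fingers at (152,330) and (220,330) in the lower side crop straddle the tin at (183,455). The tin's red-purple rim shows in the top crop at (193,138). Descending now.

apply_moves:
  moves:
    - [0.0,0,0.24,0,0,0,1]
    - [0.01,0,0.48,0,0,0,1]
    - [0.01,0,0.48,0,0,0,1]
    - [0.01,0,0.48,0,0,0,0.3]
    - [0.01,0,0.48,0,0,0,0.2]
    - [0.01,0,0.48,0,0,0,0.2]
    - [0.01,0,0.48,0,0,0,0.2]
    - [0.01,0,0.48,0,0,0,0.2]
    - [0.01,0,0.48,0,0,0,0.2]
    - [0.01,0,0.48,0,0,0,0.2]
  grip_force: 20

```text
time_s: 3.6
tool_pos: [0.6068, -0.3141, 0.0049]
tool_rot: [180.0, 0.0, 58.5]
force: [1.0, 0.2, -0.6]
grip_width: 0.039
grasp_force: 0.0
```

apply_moves:
  moves:
    - [0,0,0,0,0,0,0.2]
    - [0,0,0,0,0,0,0.2]
    - [0,0,0,0,0,0,0.2]

```text
time_s: 3.9
tool_pos: [0.6067, -0.314, 0.0046]
tool_rot: [-180.0, 0.0, 58.5]
force: [-0.6, 1.1, -0.5]
grip_width: 0.02
grasp_force: 0.0
```

```bash
python3 - <<'E'
from h import *
plan((.607,-.315,.15,58.5),(.6,-.18,.15,44),(.59,-.03,.15,22),(.57,.08,.15,5),(.544,.150,.12,-4.5),(.544,.150,.013,-4.5))
E
```

```text
(0.607, -0.315, 0.15, 58.5) [-0.003  0.004 -0.727] [ 0. -0.  0.] 
(0.6, -0.18, 0.15, 44) [ 0.557 -0.383 -0.   ] [-0.    -0.     0.169] 
(0.59, -0.03, 0.15, 22) [ 0.485 -0.574 -0.   ] [ 0.    -0.     0.256] 
(0.57, 0.08, 0.15, 5) [ 0.113 -0.547 -0.   ] [ 0.    -0.     0.198] 
(0.544, 0.15, 0.12, -4.5) [-0.099 -0.36   0.15 ] [ 0.    -0.     0.111] 
(0.544, 0.15, 0.013, -4.5) [ 0.    -0.     0.535] [0. 0. 0.]
```

```bash
python3 - <<'E'
from h import *
im=viewer.read_camera("top"); s=viewer.read_camera("side")
o=np.zeros((600,700,3),np.uint8)
o[:300]=cv2.resize(im[125:225,300:533],(700,300),interpolation=cv2.INTER_CUBIC)
o[300:]=cv2.resize(s[130:190,230:370],(700,300),interpolation=cv2.INTER_CUBIC)
cv2.imwrite("pics/tin2.png",o[...,::-1])
for c in("side",):
  for m in masks_of(c,"tin_mid"): print(c,m["conf"],m["location"],*axis(c,m["pixels"],.012))
E
```

```text
side 0.62 [256.8, 160.1] [ 0.6052 -0.2992] 88.6 [ 605.6 -301. ] [48. 67.] 12.5 -0.039 0.036
side 0.59 [279.6, 170.3] [ 0.5236 -0.2248] 97.4 [ 522.8 -227.1] [59. 70.] 11.2 -0.037 0.035
```

View pics/tin2.png

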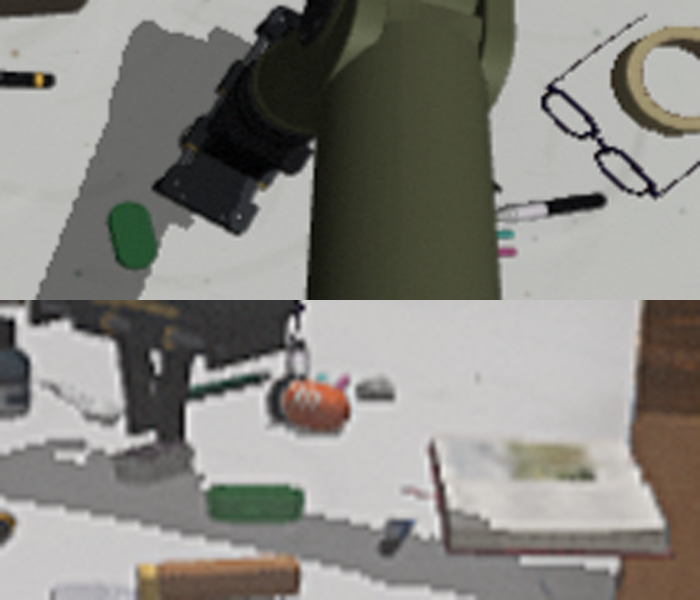

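```bash
cat >> h.py <<'E'
def proj(c,P):
    k=viewer.get_calibration(c); f=192/np.tan(np.radians(k["fov_y"]/2))
    q=R.from_euler("xyz",k["orientation"],degrees=True).inv().apply(np.atleast_2d(P)-k["position"])
    return np.c_[k["cx"]+f*q[:,0]/-q[:,2],k["cy"]-f*q[:,1]/-q[:,2]]
E
python3 - <<'E'
from h import *
o=env.get_obs(); print(proj("side",o["tool_pos"]),o["tool_pos"])
print("base",proj("top",[[0,0,0],[0,0,.1]]))
for c,u in(("side",[[278.4,172.3],[260.3,160.7],[365,240]]),("top",[[338.8,204.4],[364.1,173.4]])): print(c,onz(c,u,.009))
# straightness of table edges in the top picture: near edge and far edge
im=viewer.read_camera("top"); g=cv2.cvtColor(im,cv2.COLOR_RGB2GRAY).astype(int)
for u in range(90,330,30): print(u,[int(260+np.argmax(-np.diff(g[260:310,u])))],end=" ")
print()
for u in range(100,512,40): print(u,int(np.argmax(np.diff(g[0:20,u]))),end=" ")
print()
for v in range(20,285,30): print(v,int(60+np.argmax(np.diff(g[v,60:115]))),end=" ")
E
```

```text
[[260.53870226 162.80007068]] [ 0.60675518 -0.31407054  0.00470273]
base [[252.32113923 400.62752577]
 [251.67373853 416.04248816]]
side [[ 0.52629994 -0.21647367]
 [ 0.60980757 -0.32402748]
 [ 0.2508184   0.20174158]]
top [[ 0.52050977 -0.23865999]
 [ 0.61019441 -0.31307366]]
90 [286] 120 [286] 150 [287] 180 [287] 210 [287] 240 [287] 270 [287] 300 [287] 
100 10 140 1 180 1 220 1 260 1 300 2 340 2 380 2 420 2 460 3 500 3 
20 100 50 97 80 95 110 93 140 90 170 88 200 86 230 84 260 81
```

```bash
python3 - <<'E'
from h import *
plan((.607,-.315,.12,58.5),(.58,-.2,.12,40),(.54,-.0825,.1,20.5))
E
```

```text
(0.607, -0.315, 0.12, 58.5) [-0.003  0.004 -0.577] [ 0. -0.  0.] 
(0.58, -0.2, 0.12, 40) [ 0.42  -0.416 -0.   ] [ 0.    -0.     0.215] 
(0.54, -0.0825, 0.1, 20.5) [ 0.224 -0.579  0.1  ] [-0.    -0.     0.227]
```

apply_moves:
  moves:
    - [0,0,-0.25,0,0,0,0.2]
    - [0,0,-0.58,0,0,0,0.2]
    - [0,0,-0.58,0,0,0,0.2]
    - [0.42,-0.42,-0.58,0,0,0.215,0.6]
    - [0.42,-0.42,-0.58,0,0,0.215,1]
    - [0.42,-0.42,-0.58,0,0,0.215,1]
    - [0.42,-0.42,-0.58,0,0,0.215,1]

```text
time_s: 4.8
tool_pos: [0.5791, -0.1936, 0.1211]
tool_rot: [-180.0, -0.0, 40.4]
force: [0.6, 0.1, -0.3]
grip_width: 0.0414
grasp_force: 0.0
```

apply_moves:
  moves:
    - [0.22,-0.58,0.1,0,0,0.227,1]
    - [0.22,-0.58,0.1,0,0,0.227,1]
    - [0.22,-0.58,0.1,0,0,0.227,1]
    - [0.22,-0.58,0.1,0,0,0.227,1]
    - [0.22,-0.58,0.1,0,0,0.227,1]

```text
time_s: 5.3
tool_pos: [0.5384, -0.0826, 0.1008]
tool_rot: [179.9, -0.0, 20.6]
force: [0.3, -1.3, 0.1]
grip_width: 0.0813
grasp_force: 0.0
```

```bash
python3 - <<'E'
from h import *
im=viewer.read_camera("top"); s=viewer.read_camera("side")
o=np.zeros((600,800,3),np.uint8)
o[:250]=cv2.resize(im[120:240,200:584],(800,250),interpolation=cv2.INTER_CUBIC)
o[250:]=cv2.resize(s[105:215,190:440-21],(800,350),interpolation=cv2.INTER_CUBIC)
cv2.imwrite("pics/scr1.png",o[...,::-1])
for c in("top","side",):
  for t,z in (("tin_mid",.012),("scraper_mid",.008)):
    for m in masks_of(c,t): print(c,t,m["conf"],m["location"],*axis(c,m["pixels"],z))
ob=env.get_obs(); p=ob["tool_pos"]; y=np.radians(ob["tool_rot"][2]); d=np.array([np.sin(y),-np.cos(y),0]); w=ob["grip_width"]/2
print(p,ob["tool_rot"],ob["grip_width"]); print(proj("side",[p+d*w,p-d*w]))
E
```

```text
top tin_mid 0.84 [364.1, 173.8] [ 0.6066 -0.3141] -120.5 [ 606.8 -314.3] [63. 38.] 59.4 -0.031 0.031
top tin_mid 0.59 [338.6, 203.9] [ 0.524  -0.2417] -171.1 [ 524.2 -241.5] [62. 39.] 0.4 -0.032 0.032
side tin_mid 0.55 [259.6, 162.7] [ 0.6019 -0.3   ] 92.1 [ 604.  -301.9] [51. 90.] 11.6 -0.049 0.045
side tin_mid 0.48 [280.8, 172.7] [ 0.5232 -0.2264] 83.2 [ 522.8 -227. ] [53. 50.] 12.5 -0.031 0.031
side scraper_mid 0.93 [266.2, 187.7] [ 0.5395 -0.0803] -142.0 [542.8 -83.8] [159.  81.] 31.8 -0.083 0.08
[ 0.53833614 -0.08277593  0.10069296] [ 1.79993066e+02 -1.73215894e-03  2.04206894e+01] 0.08683471892579187
[[264.20138839 152.50085147]
 [268.72114554 161.30655072]]
```

View pics/scr1.png

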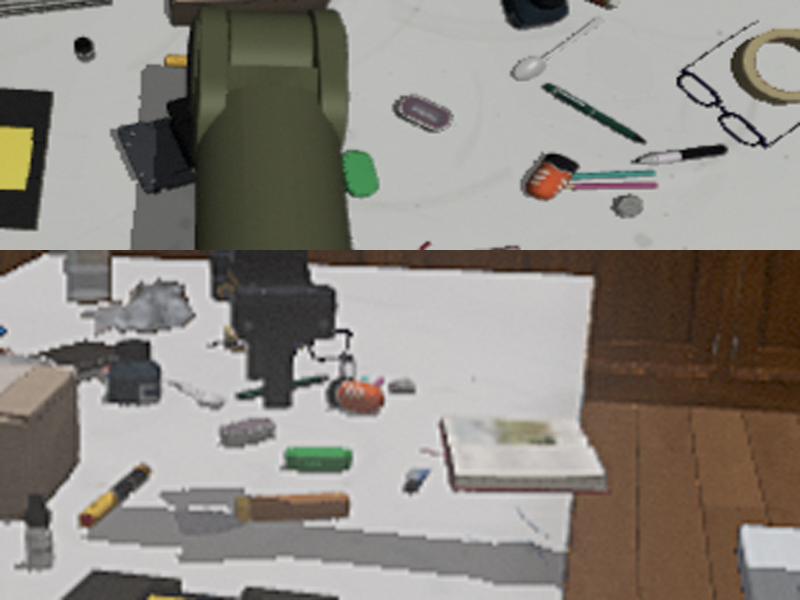

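The side crop shows the fingertips at about (269,154) and (264,144), some 8 px above where the reported TCP projects. So the real tips sit about 20 mm higher than the TCP, and the fingers closed above the tin, which hasn't moved. I'll measure this at smaller openings.

apply_moves:
  moves:
    - [0.0,0,0,0,0,0,0.5]
    - [0.0,0,0,0,0,0,0.5]
    - [0.0,0,0,0,0,0,0.5]
    - [0.0,0,0,0,0,0,0.5]
    - [0.0,0,0,0,0,0,0.5]
    - [0.0,0,0,0,0,0,0.5]
    - [0.0,0,0,0,0,0,0.5]

```text
time_s: 6.3
tool_pos: [0.5381, -0.0814, 0.1007]
tool_rot: [180.0, 0.0, 20.5]
force: [0.2, 0.2, 0.6]
grip_width: 0.0453
grasp_force: 0.0
```

```bash
python3 - <<'E'
from h import *
s=viewer.read_camera("side"); g=s.max(2)
ob=env.get_obs(); p=ob["tool_pos"]; y=np.radians(ob["tool_rot"][2]); d=np.array([np.sin(y),-np.cos(y),0]); w=ob["grip_width"]/2
print(p,ob["grip_width"]); 
for h in(0,.02): print(h,proj("side",[p+d*w+[0,0,h],p-d*w+[0,0,h],p+d*(w+.015)+[0,0,h],p-d*(w+.015)+[0,0,h]]).round(1))
for r in range(136,168,1): print(r,''.join('#' if v<70 else '.' for v in g[r,250:285]))
E
```

```text
[ 0.53806297 -0.08141759  0.1007485 ] 0.04432345798854491
0 [[265.2 154.7]
 [267.6 159.2]
 [264.5 153.2]
 [268.4 160.8]]
0.02 [[265.3 148.1]
 [267.6 152.4]
 [264.5 146.7]
 [268.4 153.9]]
136 ............###########.#..........
137 .............##########.#....#.....
138 ............##########.#...........
139 ............##########.#.......##..
140 ............##########.............
141 ............##########.............
142 ............###########............
143 ............##########.............
144 ............##########.............
145 ............##########.......###...
146 ............##########...#######...
147 ..............##############.......
148 ..............##########...........
149 ..............########............#
150 ........##..##########............#
151 .........##....#######............#
152 ...............#######............#
153 ...................................
154 ...................................
155 ...................................
156 ...................................
157 ...................................
158 ...................................
159 ...................................
160 ...................................
161 ...................................
162 ...................................
163 ...................................
164 ...................................
165 ...................................
166 ...................................
167 ...................................
```

apply_moves:
  moves:
    - [0.0,0,0.2,0,0,0,0.5]
    - [0.0,0,0.4,0,0,0,0.5]
    - [0.0,0,0.48,0,0,0,0.5]
    - [0.0,0,0.48,0,0,0,0.5]
    - [0.0,0,0.5,0,0,0,0.5]
    - [0.0,0,0.5,0,0,0,0.5]

```text
time_s: 6.95
tool_pos: [0.5391, -0.0816, 0.0018]
tool_rot: [179.9, -0.1, 20.5]
force: [-0.8, 1.1, -0.2]
grip_width: 0.0434
grasp_force: 0.0
```

apply_moves:
  moves:
    - [0,0,0.015,0,0,0,0.5]
    - [0,0,0.03,0,0,0,0.5]
    - [0,0,0.03,0,0,0,0.5]

```text
time_s: 7.25
tool_pos: [0.5381, -0.0815, -0.0052]
tool_rot: [180.0, -0.0, 20.5]
force: [-0.5, 0.7, 0.2]
grip_width: 0.0432
grasp_force: 0.0
```

```bash
python3 - <<'E'
from h import *
s=viewer.read_camera("side"); g=s.max(2)
ob=env.get_obs(); p=ob["tool_pos"]; print(p, ob["force"], proj("side",[p,p+[0,0,.02]]).round(1))
cv2.imwrite("pics/scr2.png",cv2.resize(s[150:210,220:320],(800,480),interpolation=cv2.INTER_CUBIC)[...,::-1])
E
```

```text
[ 0.53803484 -0.08150097 -0.00517245] [ 0.26870581  0.47324626 -0.17684601] [[266.2 191.1]
 [266.3 184.8]]
```

View pics/scr2.png

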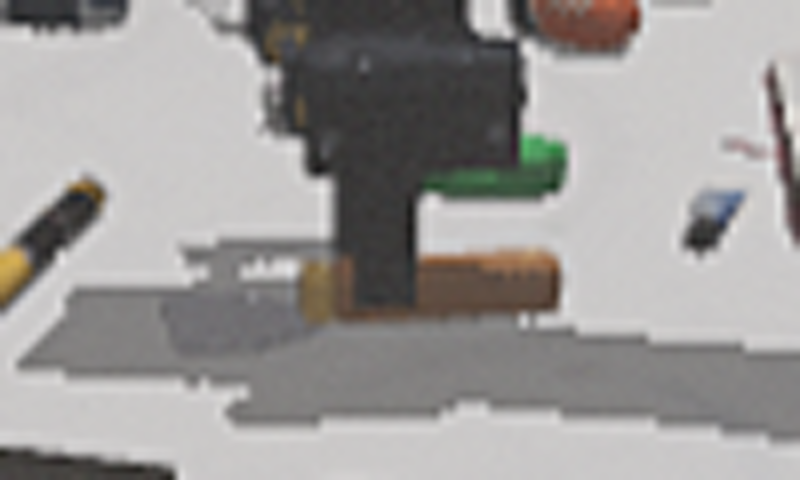

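The near finger is in front of the handle at (375,300) in the crop, just past the ferrule, and its tip is still above the table. TCP z is −5 mm with no contact, which confirms the offset. I'll go down a bit more and grip.

apply_moves:
  moves:
    - [0,0,0.02,0,0,0,0.5]
    - [0,0,0.04,0,0,0,0.5]
    - [0,0,0.04,0,0,0,0.1]
    - [0,0,0.04,0,0,0,0.1]
    - [0,0,0.04,0,0,0,0.1]
    - [0,0,0.04,0,0,0,0.1]
    - [0,0,0.04,0,0,0,0.1]
    - [0,0,0.04,0,0,0,0.1]
  grip_force: 30

```text
time_s: 8.1
tool_pos: [0.5382, -0.0815, -0.0132]
tool_rot: [180.0, -0.0, 20.5]
force: [0.2, -0.6, 0.2]
grip_width: 0.0215
grasp_force: 30.0
```

```bash
python3 - <<'E'
from h import *
print(env.get_obs()["grip_width"],env.get_obs()["grasp_force"])
plan((.538,-.082,.08,20.5),(.54,.08,.08,7),(.551,.2446,.07,-4.5),(.551,.2446,-.004,-4.5))
E
```

```text
0.021500884067037505 29.999607503414154
(0.538, -0.082, 0.08, 20.5) [-0.002  0.002 -0.466] [ 0. -0.  0.] 
(0.54, 0.08, 0.08, 7) [ 0.293 -0.755 -0.   ] [ 0.    -0.     0.157] 
(0.551, 0.2446, 0.07, -4.5) [ 0.155 -0.81   0.05 ] [-0.    -0.     0.134] 
(0.551, 0.2446, -0.004, -4.5) [ 0.   -0.    0.37] [0. 0. 0.]
```

apply_moves:
  moves:
    - [0,0,-0.1,0,0,0,0.1]
    - [0,0,-0.25,0,0,0,0.1]
    - [0,0,-0.4,0,0,0,0.1]
    - [0,0,-0.47,0,0,0,0.1]

```text
time_s: 8.5
tool_pos: [0.5397, -0.0815, 0.0834]
tool_rot: [179.9, -0.2, 20.5]
force: [0.2, -0.9, -0.8]
grip_width: 0.0214
grasp_force: 30.0
```

apply_moves:
  moves:
    - [0.06,-0.15,0,0,0,0.03,0.1]
    - [0.12,-0.3,0,0,0,0.06,0.1]
    - [0.18,-0.45,0,0,0,0.1,0.1]
    - [0.24,-0.6,0,0,0,0.13,0.1]
    - [0.29,-0.755,0,0,0,0.157,0.1]

```text
time_s: 9.0
tool_pos: [0.539, 0.0814, 0.0801]
tool_rot: [180.0, 0.0, 6.9]
force: [1.0, 0.4, -1.1]
grip_width: 0.022
grasp_force: 30.0
```

apply_moves:
  moves:
    - [0.03,-0.16,0,0,0,0.03,0.1]
    - [0.06,-0.32,0,0,0,0.06,0.1]
    - [0.09,-0.48,0,0,0,0.09,0.1]
    - [0.12,-0.64,0.05,0,0,0.11,0.1]
    - [0.155,-0.76,0.05,0,0,0.134,0.1]
    - [0.155,-0.81,0.05,0,0,0.134,0.1]
    - [0.155,-0.81,0.05,0,0,0.134,0.1]

```text
time_s: 9.7
tool_pos: [0.5492, 0.2465, 0.0702]
tool_rot: [-180.0, 0.1, -4.3]
force: [-0.1, 0.2, -0.9]
grip_width: 0.0217
grasp_force: 30.0
```

```bash
python3 - <<'E'
from h import *
im=viewer.read_camera("top"); s=viewer.read_camera("side")
o=np.zeros((400,800,3),np.uint8)
o[:,:400]=cv2.resize(im[140:240,130:230],(400,400),interpolation=cv2.INTER_CUBIC)
o[:,400:]=cv2.resize(s[150:270,180:300],(400,400),interpolation=cv2.INTER_CUBIC)
cv2.imwrite("pics/place1.png",o[...,::-1])
ob=env.get_obs(); print(ob["tool_pos"],ob["tool_rot"],ob["grip_width"],ob["grasp_force"])
zb=ob["tool_pos"][2]+.0132
for c in("top","side"):
    for m in masks_of(c,"scraper_mid"): print(c,m["conf"],m["location"],*axis(c,m["pixels"],zb+.008))
plan((.551,.2446,-.007,-4.5))
E
```

```text
[0.55037181 0.24318398 0.07036333] [ 1.79906893e+02  1.88439906e-02 -4.50502949e+00] 0.02141293929629693 29.999387562274933
top 0.58 [165.1, 161.5] [0.6145 0.2377] -97.6 [613.8 238. ] [60. 24.] 86.2 -0.031 0.03
side 0.91 [235.5, 205.3] [0.5469 0.2497] -171.7 [550.5 246.9] [142.  71.] 6.8 -0.075 0.067
(0.551, 0.2446, -0.007, -4.5) [-0.    -0.01   0.388] [ 0.     0.    -0.001]
```

View pics/place1.png

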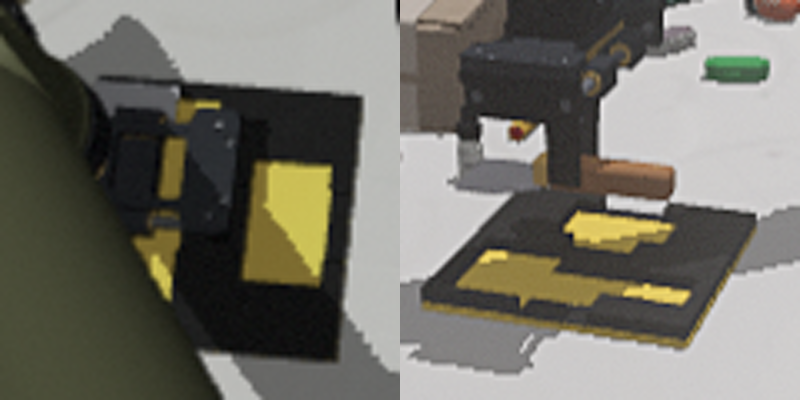

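The scraper hangs level over the cut-out with its blade at the wide end. The blade in the top crop at (140,95) and the pocket axis agree within a few mm, so I'm lowering it.

apply_moves:
  moves:
    - [0,-0.005,0.1,0,0,0,0.1]
    - [0,-0.005,0.2,0,0,0,0.1]
    - [0,-0.005,0.27,0,0,0,0.1]
    - [0,-0.005,0.33,0,0,0,0.1]
    - [0,-0.005,0.36,0,0,0,0.1]
    - [0,-0.005,0.375,0,0,0,0.1]
    - [0,-0.005,0.38,0,0,0,0.1]
    - [0,-0.005,0.38,0,0,0,0.1]

```text
time_s: 10.7
tool_pos: [0.5508, 0.2461, -0.0048]
tool_rot: [-180.0, -0.0, -4.5]
force: [0.1, -1.2, -0.8]
grip_width: 0.0218
grasp_force: 30.0
```

apply_moves:
  moves:
    - [0,0,0.005,0,0,0,0.1]
    - [0,0,0.009,0,0,0,0.1]
    - [0,0,0.009,0,0,0,0.1]

```text
time_s: 11.0
tool_pos: [0.5505, 0.2459, -0.007]
tool_rot: [180.0, -0.0, -4.5]
force: [-0.3, 0.5, -0.7]
grip_width: 0.0217
grasp_force: 30.0
```

apply_moves:
  moves:
    - [0,0,0,0,0,0,0.5]
    - [0,0,0,0,0,0,0.5]
    - [0,0,0,0,0,0,0.5]
    - [0,0,0,0,0,0,0.5]
    - [0,0,0,0,0,0,0.5]
    - [0,0,-0.2,0,0,0,0.5]
    - [0,0,-0.4,0,0,0,0.5]
    - [0,0,-0.65,0,0,0,0.6]
    - [0,0,-0.65,0,0,0,0.6]

```text
time_s: 11.9
tool_pos: [0.5549, 0.2486, 0.1308]
tool_rot: [-179.7, -0.7, -4.5]
force: [1.3, 0.7, 1.5]
grip_width: 0.0501
grasp_force: 0.0
```

```bash
python3 - <<'E'
from h import *
ob=env.get_obs(); print(ob["grip_width"])
plan((.57,.08,.13,10),(.6,-.08,.13,30),(.605,-.2,.13,48),(.608,-.314,.08,59),(.608,-.314,-.014,59))
E
```

```text
0.05008849233929935
(0.57, 0.08, 0.13, 10) [0.141 0.835 0.004] [-0.     0.    -0.168] 
(0.6, -0.08, 0.13, 30) [0.009 0.814 0.   ] [-0.     0.    -0.233] 
(0.605, -0.2, 0.13, 48) [-0.278  0.532  0.   ] [ 0.     0.    -0.209] 
(0.608, -0.314, 0.08, 59) [-0.414  0.393  0.25 ] [ 0.     0.    -0.128] 
(0.608, -0.314, -0.014, 59) [-0.   -0.    0.47] [0. 0. 0.]
```

apply_moves:
  moves:
    - [0.14,0.835,0,0,0,-0.168,0.7]
    - [0.14,0.835,0,0,0,-0.168,0.7]
    - [0.14,0.835,0,0,0,-0.168,0.7]
    - [0.14,0.835,0,0,0,-0.168,0.7]
    - [0.14,0.835,0,0,0,-0.168,0.7]

```text
time_s: 12.4
tool_pos: [0.5658, 0.071, 0.1224]
tool_rot: [179.8, 0.0, 9.5]
force: [0.9, -1.0, -0.2]
grip_width: 0.0609
grasp_force: 0.0
```

apply_moves:
  moves:
    - [0.01,0.81,0,0,0,-0.233,0.7]
    - [0.01,0.81,0,0,0,-0.233,0.7]
    - [0.01,0.81,0,0,0,-0.233,0.7]
    - [0.01,0.81,0,0,0,-0.233,0.7]
    - [0.01,0.81,0,0,0,-0.233,0.7]

```text
time_s: 12.9
tool_pos: [0.5954, -0.0855, 0.1223]
tool_rot: [180.0, 0.0, 29.6]
force: [0.1, 0.5, -0.2]
grip_width: 0.061
grasp_force: 0.0
```

apply_moves:
  moves:
    - [-0.28,0.53,0,0,0,-0.209,0.7]
    - [-0.28,0.53,0,0,0,-0.209,0.7]
    - [-0.28,0.53,0,0,0,-0.209,0.7]
    - [-0.28,0.53,0,0,0,-0.209,0.7]

```text
time_s: 13.3
tool_pos: [0.5994, -0.2043, 0.1224]
tool_rot: [-180.0, 0.0, 47.7]
force: [0.2, 0.6, -0.0]
grip_width: 0.0608
grasp_force: 0.0
```

apply_moves:
  moves:
    - [-0.41,0.39,0.25,0,0,-0.128,0.7]
    - [-0.41,0.39,0.25,0,0,-0.128,0.7]
    - [-0.41,0.39,0.25,0,0,-0.128,0.7]
    - [-0.41,0.39,0.25,0,0,-0.128,0.7]
    - [-0.41,0.39,0.25,0,0,-0.128,0.7]

```text
time_s: 13.8
tool_pos: [0.6039, -0.3113, 0.0728]
tool_rot: [-179.9, -0.2, 59.1]
force: [0.3, 1.6, -0.1]
grip_width: 0.0612
grasp_force: 0.0
```

```bash
python3 - <<'E'
from h import *
ob=env.get_obs(); print(ob["grip_width"],ob["tool_pos"],ob["tool_rot"])
viewer.read_camera("top"); viewer.read_camera("side")
for c in("top","side"):
    for t,z in(("scraper_mid",.012),("tin_mid",.012)):
        for m in masks_of(c,t): print(c,t,m["conf"],m["location"],*axis(c,m["pixels"],z))
plan((.608,-.314,.0,59),(.608,-.314,-.015,59))
E
```

```text
0.06118180452442084 [ 0.60390799 -0.31127339  0.07275776] [-1.79930934e+02 -1.55890686e-01  5.90539747e+01]
top scraper_mid 0.86 [167.5, 182.1] [0.566  0.2432] 173.2 [554.3 237.5] [140.  55.] 0.7 -0.059 0.083
top tin_mid 0.69 [337.3, 205.5] [ 0.5201 -0.2423] -169.8 [ 520.  -244.2] [39. 60.] 88.6 -0.031 0.03
side scraper_mid 0.8 [230.4, 235.1] [0.5551 0.2413] -173.9 [556.3 239.5] [143.  62.] 12.4 -0.071 0.073
side tin_mid 0.67 [258.7, 160.6] [ 0.604  -0.3001] 90.0 [ 604.3 -301.8] [52. 90.] 11.6 -0.05 0.047
side tin_mid 0.59 [279.5, 171.1] [ 0.5213 -0.2268] 100.0 [ 521.2 -227.7] [63. 70.] 12.5 -0.037 0.035
(0.608, -0.314, 0.0, 59) [0.008 0.02  0.369] [ 0.    -0.     0.001] 
(0.608, -0.314, -0.015, 59) [-0.    -0.     0.075] [0. 0. 0.]
```

Scraper is in place (mid about 0.554, 0.24). Now descending on the tin.

apply_moves:
  moves:
    - [0.01,0.02,0.2,0,0,0,0.7]
    - [0.01,0.02,0.36,0,0,0,0.7]
    - [0.01,0.02,0.4,0,0,0,0.7]
    - [0.01,0.02,0.43,0,0,0,0.7]
    - [0.01,0.02,0.435,0,0,0,0.7]
    - [0.01,0.02,0.435,0,0,0,0.2]
    - [0.01,0.02,0.435,0,0,0,0.2]
    - [0.01,0.02,0.435,0,0,0,0.2]
    - [0.01,0.02,0.435,0,0,0,0.2]
    - [0.01,0.02,0.435,0,0,0,0.2]
    - [0.01,0.02,0.435,0,0,0,0.2]
  grip_force: 15

```text
time_s: 15.2
tool_pos: [0.6074, -0.3155, -0.0135]
tool_rot: [180.0, 0.0, 58.9]
force: [-1.0, -0.2, 2.8]
grip_width: 0.0323
grasp_force: 15.0
```

```bash
python3 - <<'E'
from h import *
print(env.get_obs()["grasp_force"],env.get_obs()["grip_width"])
plan((.607,-.315,.12,58.5),(.6,-.18,.12,44),(.59,-.03,.12,22),(.57,.08,.12,5),(.545,.150,.07,-4.5),(.545,.150,-.008,-4.5))
E
```

```text
14.997265982430568 0.0323240754869658
(0.607, -0.315, 0.12, 58.5) [ 0.001 -0.003 -0.668] [ 0.    -0.     0.005] 
(0.6, -0.18, 0.12, 44) [ 0.557 -0.383 -0.   ] [-0.    -0.     0.169] 
(0.59, -0.03, 0.12, 22) [ 0.485 -0.574 -0.   ] [ 0.    -0.     0.256] 
(0.57, 0.08, 0.12, 5) [ 0.113 -0.547 -0.   ] [ 0.    -0.     0.198] 
(0.545, 0.15, 0.07, -4.5) [-0.094 -0.36   0.25 ] [ 0.    -0.     0.111] 
(0.545, 0.15, -0.008, -4.5) [ 0.   -0.    0.39] [0. 0. 0.]
```

```bash
python3 - <<'E'
from h import *
im=viewer.read_camera("top"); s=viewer.read_camera("side")
o=np.zeros((400,800,3),np.uint8)
o[:,:300]=cv2.resize(im[140:240,330:405],(300,400),interpolation=cv2.INTER_CUBIC)
o[:,300:]=cv2.resize(s[135:183,230:290],(500,400),interpolation=cv2.INTER_CUBIC)
cv2.imwrite("pics/tin3.png",o[...,::-1])
print(env.get_obs()["force"],env.get_obs()["wrist_torque"])
for m in masks_of("side","tin_mid"): print(m["conf"],m["location"],*axis("side",m["pixels"],.012))
E
```

```text
[-0.52572529 -0.65925279  3.97041211] [-0.0025078   0.17340635  0.02075587]
0.71 [281.9, 172.1] [ 0.5187 -0.2268] 96.9 [ 519.7 -228.1] [59. 70.] 12.5 -0.039 0.036
0.54 [255.0, 161.1] [ 0.6119 -0.2911] 101.0 [ 613.  -293.9] [31. 78.] 12.5 -0.042 0.036
```

View pics/tin3.png

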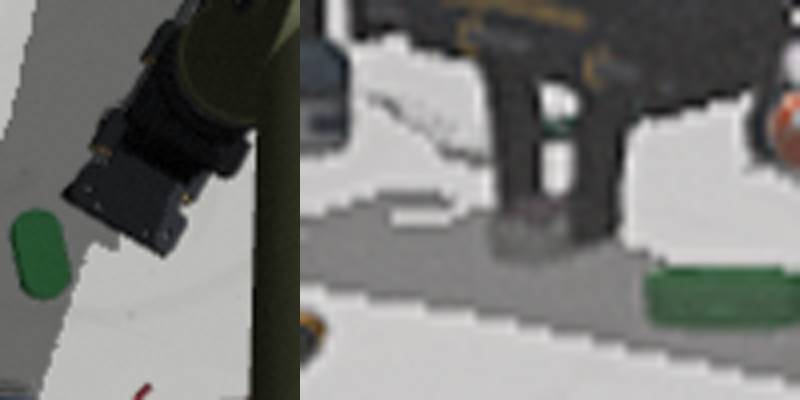

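The fingers hold the tin, with its near end visible at (530,235) in the right crop and the fingers down beside it. Lifting slowly.

apply_moves:
  moves:
    - [0,0,-0.05,0,0,0,0.2]
    - [0,0,-0.12,0,0,0,0.2]
    - [0,0,-0.25,0,0,0,0.2]
    - [0,0,-0.4,0,0,0,0.2]
    - [0,0,-0.55,0,0,0,0.2]
    - [0,0,-0.67,0,0,0,0.2]

```text
time_s: 15.95
tool_pos: [0.608, -0.3154, 0.1233]
tool_rot: [179.8, -0.0, 59.0]
force: [0.5, 0.4, 0.0]
grip_width: 0.0328
grasp_force: 15.0
```

apply_moves:
  moves:
    - [0.14,-0.1,0,0,0,0.04,0.2]
    - [0.28,-0.2,0,0,0,0.08,0.2]
    - [0.42,-0.29,0,0,0,0.12,0.2]
    - [0.56,-0.38,0,0,0,0.169,0.2]

```text
time_s: 16.35
tool_pos: [0.6, -0.1788, 0.1213]
tool_rot: [179.9, -0.0, 44.3]
force: [-0.1, 0.7, 0.5]
grip_width: 0.0324
grasp_force: 15.0
```

```bash
python3 - <<'E'
from h import *
im=viewer.read_camera("top"); s=viewer.read_camera("side")
ob=env.get_obs(); print(ob["tool_pos"],ob["tool_rot"],ob["grip_width"],ob["grasp_force"])
z=ob["tool_pos"][2]+.0135+.0085
for c in("side","top"):
    for m in masks_of(c,"tin_mid"): print(c,m["conf"],m["location"],int(m["pixels"].sum()),*axis(c,m["pixels"],z))
p=ob["tool_pos"].copy(); p[2]=z; print(proj("side",p),proj("top",p))
y=np.radians(ob["tool_rot"][2]); e=np.array([np.cos(y),np.sin(y),0])*.032; print(proj("side",[p+e,p-e]))
plan((.59,-.03,.12,22),(.57,.08,.12,5),(.545,.150,.07,-4.5))
E
```

```text
[ 0.60094749 -0.17252313  0.12168666] [-179.95965456   -0.19262569   44.85530625] 0.032714925361177594 14.997316270892043
side 0.65 [276.9, 171.0] 138 [0.4557 0.1533] 98.2 [455.5 152.8] [45. 51.] 12.5 -0.027 0.026
side 0.58 [244.5, 133.8] 100 [ 0.6136 -0.1529] 104.8 [ 613.5 -153.6] [36. 97.] 14.8 -0.049 0.048
[[252.4274695  133.56731878]] [[322.6087289  165.04939178]]
[[243.40782679 134.97647558]
 [261.24623419 132.18954555]]
(0.59, -0.03, 0.12, 22) [ 0.487 -0.568  0.006] [-0.    -0.     0.263] 
(0.57, 0.08, 0.12, 5) [ 0.113 -0.547 -0.   ] [ 0.    -0.     0.198] 
(0.545, 0.15, 0.07, -4.5) [-0.094 -0.36   0.25 ] [ 0.    -0.     0.111]
```

apply_moves:
  moves:
    - [0.12,-0.14,0,0,0,0.06,0.2]
    - [0.24,-0.28,0,0,0,0.13,0.2]
    - [0.36,-0.42,0,0,0,0.2,0.2]
    - [0.487,-0.57,0,0,0,0.263,0.2]

```text
time_s: 16.95
tool_pos: [0.59, -0.0318, 0.1205]
tool_rot: [179.9, -0.0, 21.4]
force: [1.6, 0.1, 0.3]
grip_width: 0.0323
grasp_force: 15.0
```

apply_moves:
  moves:
    - [0.03,-0.14,0,0,0,0.05,0.2]
    - [0.06,-0.28,0,0,0,0.1,0.2]
    - [0.09,-0.42,0,0,0,0.15,0.2]
    - [0.113,-0.55,0,0,0,0.198,0.2]

```text
time_s: 17.35
tool_pos: [0.5703, 0.0795, 0.1205]
tool_rot: [180.0, -0.1, 4.5]
force: [0.0, 0.5, 0.0]
grip_width: 0.0325
grasp_force: 15.0
```

apply_moves:
  moves:
    - [-0.04,-0.15,0.1,0,0,0.05,0.2]
    - [-0.08,-0.28,0.2,0,0,0.1,0.2]
    - [-0.094,-0.36,0.25,0,0,0.111,0.2]
    - [-0.094,-0.36,0.25,0,0,0.111,0.2]
    - [-0.094,-0.36,0.25,0,0,0.111,0.2]

```text
time_s: 17.85
tool_pos: [0.5461, 0.1485, 0.0704]
tool_rot: [180.0, -0.1, -4.8]
force: [0.7, -0.1, -0.2]
grip_width: 0.0326
grasp_force: 15.0
```

```bash
python3 - <<'E'
from h import *
im=viewer.read_camera("top"); s=viewer.read_camera("side")
ob=env.get_obs(); print(ob["tool_pos"],ob["tool_rot"],ob["grip_width"],ob["grasp_force"])
z=ob["tool_pos"][2]+.0135+.0085
for c in("side","top"):
    for m in masks_of(c,"tin_mid"):
        v,u=np.nonzero(m["pixels"]); print(c,m["conf"],m["location"],u.min(),u.max(),v.min(),v.max(),*axis(c,m["pixels"],z))
        if c=="side" and abs(u.mean()-230)<40:
            for r in range(v.min()-2,v.max()+3): print(r,''.join('#' if x else '.' for x in m["pixels"][r,200:270]))
p=ob["tool_pos"].copy(); p[2]=z
y=np.radians(ob["tool_rot"][2]); e=np.array([np.cos(y),np.sin(y),0])*.032; print(proj("side",[p,p+e,p-e]),proj("top",[p,p+e,p-e]))
print(R.from_euler("xyz",[0,0,0]) and s[v.min() if 0 else 195:215,:0].shape)
E
```

```text
[0.54667926 0.14793025 0.07088841] [ 1.79969475e+02 -1.11130078e-01 -4.89495207e+00] 0.03242833380223532 14.995575408102013
side 0.52 [247.7, 185.5] 231 254 182 193 [0.5436 0.1552] 131.1 [549.3 151.5] [57. 75.] 13.2 -0.051 0.039
180 ......................................................................
181 ......................................................................
182 .................................##...................................
183 ................................####..........#######.................
184 ...............................#####..........########................
185 ...............................#####..........#########...............
186 ...............................#####..........#########...............
187 ...............................#####..........#########...............
188 ...............................#####..........#########...............
189 ...............................#####..........#########...............
190 ................................####.........##########...............
191 .................................#######.....##########...............
192 ....................................#####.#############...............
193 ...........................................###########................
194 ......................................................................
195 ......................................................................
side 0.44 [282.3, 170.5] 271 289 167 173 [0.4828 0.0033] 95.9 [482.9   2.3] [49. 50.] 12.5 -0.028 0.026
top 0.7 [342.1, 201.6] 333 347 193 214 [ 0.5108 -0.224 ] -171.5 [ 511.2 -223.7] [57. 34.] 12.4 -0.029 0.028
top 0.57 [211.7, 182.7] 147 221 162 225 [0.5479 0.1529] 128.3 [540.3 182.5] [138. 218.] 13.5 -0.09 0.153
[[243.69987118 186.90351898]
 [231.41540518 185.51167138]
 [256.18788164 188.31842846]] [[197.08072147 189.08932749]
 [198.50677575 177.13343354]
 [195.6404626  201.16431132]]
(20, 0, 3)
```

apply_moves:
  moves:
    - [-0.008,-0.01,0.1,0,0,0,0.2]
    - [-0.008,-0.01,0.2,0,0,0,0.2]
    - [-0.008,-0.01,0.28,0,0,0,0.2]
    - [-0.008,-0.01,0.33,0,0,0,0.2]
    - [-0.008,-0.01,0.36,0,0,0,0.2]
    - [-0.008,-0.01,0.375,0,0,0,0.2]
    - [-0.008,-0.01,0.38,0,0,0,0.2]

```text
time_s: 18.75
tool_pos: [0.5439, 0.1523, -0.0059]
tool_rot: [-180.0, -0.0, -4.7]
force: [0.2, 0.0, 1.0]
grip_width: 0.0326
grasp_force: 15.0
```

apply_moves:
  moves:
    - [0,0,0.005,0,0,0,0.2]
    - [0,0,0.008,0,0,0,0.2]
    - [0,0,0.008,0,0,0,0.2]

```text
time_s: 19.05
tool_pos: [0.5438, 0.1523, -0.0074]
tool_rot: [-180.0, -0.0, -4.7]
force: [-0.4, -0.3, 0.2]
grip_width: 0.0329
grasp_force: 15.0
```

apply_moves:
  moves:
    - [0,0,0.003,0,0,0,0.2]
    - [0,0,0.003,0,0,0,0.6]
    - [0,0,0.003,0,0,0,0.6]
    - [0,0,0.003,0,0,0,0.6]
    - [0,0,0.003,0,0,0,0.6]
    - [0,0,0.003,0,0,0,0.6]
    - [0,0,-0.1,0,0,0,0.6]
    - [0,0,-0.3,0,0,0,0.6]
    - [0,0,-0.7,0,0,0,0.6]
    - [0,0,-0.7,0,0,0,0.6]
    - [0,0.8,-0.7,0,0,0,0.6]
    - [0,0.8,-0.7,0,0,0,0.6]
    - [0,0.8,-0.7,0,0,0,0.6]
    - [0,0.8,-0.7,0,0,0,0.6]

```text
time_s: 20.45
tool_pos: [0.5296, -0.0152, 0.1322]
tool_rot: [179.8, 0.0, -5.3]
force: [-0.4, 0.2, -0.5]
grip_width: 0.0524
grasp_force: 0.0
```

apply_moves:
  moves:
    - [0,0.8,0,0,0,0,0.6]
    - [0,0.8,0,0,0,0,0.6]
    - [0,0.8,0,0,0,0,0.6]
    - [0,0.8,0,0,0,0,0.6]
    - [0,0.8,0,0,0,0,0.6]

```text
time_s: 20.95
tool_pos: [0.5165, -0.169, 0.1321]
tool_rot: [180.0, 0.0, -5.0]
force: [0.5, 0.8, -0.3]
grip_width: 0.0521
grasp_force: 0.0
```

```bash
python3 - <<'E'
from h import *
im=viewer.read_camera("top"); s=viewer.read_camera("side")
o=np.zeros((400,800,3),np.uint8)
o[:,:400]=cv2.resize(im[145:245,135:235],(400,400),interpolation=cv2.INTER_CUBIC)
o[:,400:]=cv2.resize(s[180:280,185:285],(400,400),interpolation=cv2.INTER_CUBIC)
cv2.imwrite("pics/final.png",o[...,::-1])
a=np.radians(-4.5); S=np.array([.5514,.2446]); ex=np.array([np.cos(a),np.sin(a)]); ey=np.array([-np.sin(a),np.cos(a)]); T=S-.095*ey
for t,z,Q in(("scraper_mid",.014,S),("tin_mid",.018,T)):
    for m in masks_of("top",t):
        r=axis("top",m["pixels"],z); d=r[2]/1000-Q
        if abs(d).max()<.1: print(t,m["conf"],*r,"rel",(d@ex).round(4),(d@ey).round(4))
E
```

```text
scraper_mid 0.97 [0.5658 0.2426] 174.4 [553.1 235.6] [143.  54.] 2.2 -0.059 0.086 rel 0.0024 -0.0088
scraper_mid 0.29 [0.542  0.1936] 161.5 [546.5 197.7] [189. 191.] 85.7 -0.113 0.11 rel -0.0012 -0.0471
tin_mid 0.82 [0.5446 0.1516] 177.7 [544.7 151.5] [60. 34.] 0.4 -0.03 0.03 rel 0.0006 0.0017
```

View pics/final.png

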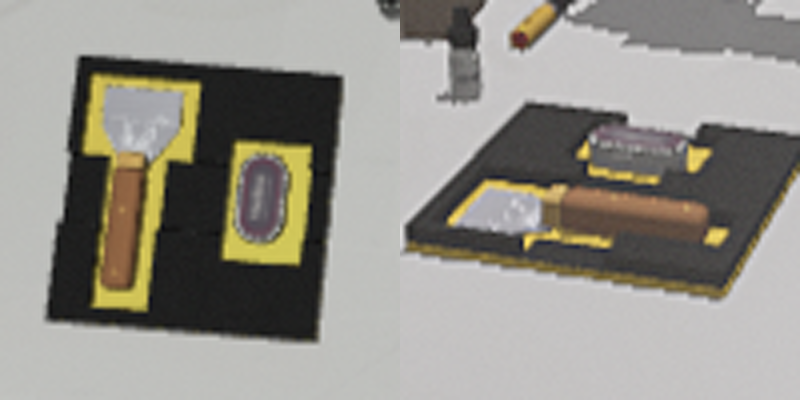

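The scraper lies in the T-shaped cut-out with its blade at the wide end (left crop, (140,110) to (118,285)). The purple tin lies flat in the oblong cut-out at (262,200). Both are within a few mm of centre, so I'm handing in.

```bash
python3 -c "
from h import *
print(env.sign_off())"
```

```text
the job is handed in; nothing more can be done
None
```

I put the scraper and the purple-lidded tin in their own cut-outs, flat and released, with the scraper's blade in the wide end, and handed the job in at about 21 s. The last pictures put both inside the 15 mm limit; the hand-in returned no verdict.

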